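# Load the circuit-board drying rack and start it

### The arm

A 7-joint arm with a two-finger parallel gripper is mounted at the origin on the work surface. World frame = base frame: x ahead of the robot, y to its left, z up, the work surface at z = 0. Lengths are in mm, angles in rad, forces in N, time in s.
With the tool pointing down it reaches from about 400 to 850 mm from the base axis. Payload 10.4 kg.
Tool frame: the origin (TCP) lies midway between the tips of the shut fingers; the grasp point (between the pads) lies arm.grip_point_offset behind it (arm.grip_point_offset is the distance from the TCP to the grasp point, in mm); z points along the fingers, y is the line along which they close (so a half turn about z gives the same grasp; the last joint's range is limited). The gripper opens to 85 mm and grips with 20 to 120 N. Pads are 22 mm wide; open, the fingers measure 114 mm over their backs; the gripper's body (76 mm by 85 mm) begins 54 mm behind the grasp point. The pads swing forward as they close: fully open they stand 13 mm farther back than shut.
Start: joints at [-0.023, 0.332, -0.065, 1.46, 0.022, 1.35, -0.088], TCP at [625.021, 0.018, 231.338] pointing down, gripper open.
Joint ranges: [-2.6, 2.6], [-0.5, 2.12], [-1.47, 1.34], [0.16, 2.42], [-1.27, 4.41], [0.06, 2.06], [-2.6, 2.6]. Speed limits (rad/s): [2.22, 2.22, 2.79, 2.79, 3.14, 3.14, 3.14].

### API

Orientations are given as a unit quaternion [x, y, z, w].
In Python, from rig import arm, imaging, finder gives the robot as it stands. The module is installed in compiled form; this text tells all that it offers.
- The arm moves only by the shell command python3 -m creep 'ROWS' [FORCE]. ROWS is JSON, a list of rows, each a list of 3 entries, a list of its own where there are three numbers: the shift along the tool's x, y, z in mm, then the turn, a rotation vector about the tool's x, y, z in rad, then the finger opening in mm, from 0 to 85.4. In form: [[[dx, dy, dz], [rx, ry, rz], jaw], ...]. A call has 1 to 20 rows; each row is the pose to reach, as a shift and turn from the pose commanded when the call began, along the tool's axes at that moment; what a row does not reach only later rows make up. A row lasts 1/8 s, in which the tool goes at most 62.5 mm and 10.7 degrees, less where a joint would pass 70% of its speed; a pose out of reach is approached as far as the arm can. A call with a gripper value outside its range is refused whole. The fingers move at their own pace and stop on an object; FORCE is the grip in N (left out, the last holds). Time passes only in rows, so rows that repeat a pose let the fingers close. It gives the time, the measured TCP pose, the force, the opening and the grip force at its end, in the units of the state.
- arm.get_state(): the state, without advancing time (a new reading comes with each control period).
- imaging.camera(name): name is "scene" or "side" or "wrist"; returns (picture, depth): 420x560x3 uint8, red, green, blue; 420x560 float32, mm along the optical axis (not along the pixel's ray), 0 where there is no reading.
- imaging.camera_model(name): a dict with "vertical_fov" (degrees; the focal length in pixels is half the picture's height over the tangent of half this angle, whatever the lens; pixels are square), "cx", "cy" (the principal point, pixels), "D" ([k1, k2, p1, p2, k3] as OpenCV has them; the pictures are not rectified), "world_to_cam" (4x4, takes a point from world to camera coordinates). Camera axes: x right, y up, looking along -z (the intrinsics and any distortion apply to the point x, -y, -z); pixel columns grow to the right and rows downward; lengths in mm; the calibration is good to about 2 mm. A picture is of the moment at which its call begins: read the wrist's pose just before it. camera_model takes no time and is no camera call; for the wrist camera it gives the pose at the moment of the call.
- arm.hand_in(): hands the job in; it is judged then, once.
Trained networks look in the newest picture that a camera, given by its name, has taken for a name from the list of things; names that differ only in an ending like _2 or _b are one class to them, and where a whole thing is asked for, a point or a joint stands for the part that bears it (a point fixed in the world has none). Each returns a list of dicts, best first, with "confidence" (0 to 1); they miss things now and then, are a little off and sometimes report something else, mostly with a low value. They report only what shows in the picture. A call takes as long as a camera call. They do not tell look-alikes from the thing itself.
- finder.look_for(thing, camera): "xy" ([column, row] in pixels, amid what is visible of it).
- finder.landmark_of(thing, camera): "xy" ([column, row] in pixels: a listed point, or the origin of a listed thing).
The state is a dict: "time_s": time; "joint_positions": joint angles; "dq": joint speeds; "tau": joint torques, N m; "position": TCP position; "tcp_rot": TCP orientation; "ft_force": force on the tool from outside, world axes, zero at the start; "ft_torque": the same for the moment, N m; "finger_gap": finger opening in mm; "finger_force": force on a finger pad.
Only numpy, scipy, OpenCV 4.12 (cv2) and the standard library are available. Lean on these libraries where they do the work, as an engineer would, in place of code of your own. Each camera call takes 0.05 s, during which the arm holds its last target. There are 200 camera calls.

### The job

Get the rinsed circuit boards drying: first pull the red damper knob on the grey control box right out to its stop, then hang every wire basket on the table by its handle on a blue hook of the rack, one basket to a hook, any hook. Once they all hang, push the damper knob fully home, and only then turn the orange timer dial clockwise from the white dot past its click to the green dot. Leave the baskets hanging still, both controls released, and do not disturb the other things on the bench.

Things in the scene. Friction and masses are not known exactly. Their poses are not given: they have to be found in the camera images.
- basket1_handle (a point): middle of that basket's handle: a level 8 mm bar along the basket's y, 110 mm above its underside, on two 8 mm uprights at y = -48 and +48 mm. Its middle 26 mm is a yellow grip block 14 mm thick in x and z: pinch it from above, fingers closing along x. z is up when the basket stands or hangs straight
- basket2_handle (a point): middle of that basket's handle: a level 8 mm bar along the basket's y, 110 mm above its underside, on two 8 mm uprights at y = -48 and +48 mm. Its middle 26 mm is a yellow grip block 14 mm thick in x and z: pinch it from above, fingers closing along x. z is up when the basket stands or hangs straight
- basket3_handle (a point): middle of that basket's handle: a level 8 mm bar along the basket's y, 110 mm above its underside, on two 8 mm uprights at y = -48 and +48 mm. Its middle 26 mm is a yellow grip block 14 mm thick in x and z: pinch it from above, fingers closing along x. z is up when the basket stands or hangs straight
- basket4_handle (a point): middle of that basket's handle: a level 8 mm bar along the basket's y, 110 mm above its underside, on two 8 mm uprights at y = -48 and +48 mm. Its middle 26 mm is a yellow grip block 14 mm thick in x and z: pinch it from above, fingers closing along x. z is up when the basket stands or hangs straight
- hook1 (a point): where a hung handle bar's axis rests on hook 1: two blue 8 mm prongs at y = -30 and +30 mm, with room between for the fingers. Each slopes down from the rack's face (60 mm behind, +x) to its lowest point (axis 11 mm below this point), then up to a tip 30 mm in front (-x; axis 19 mm above). Lower the bar from above, basket's y along this y, either way round
- hook2 (a point): where a hung handle bar's axis rests on hook 2: two blue 8 mm prongs at y = -30 and +30 mm, with room between for the fingers. Each slopes down from the rack's face (60 mm behind, +x) to its lowest point (axis 11 mm below this point), then up to a tip 30 mm in front (-x; axis 19 mm above). Lower the bar from above, basket's y along this y, either way round
- hook3 (a point): where a hung handle bar's axis rests on hook 3: two blue 8 mm prongs at y = -30 and +30 mm, with room between for the fingers. Each slopes down from the rack's face (60 mm behind, +x) to its lowest point (axis 11 mm below this point), then up to a tip 30 mm in front (-x; axis 19 mm above). Lower the bar from above, basket's y along this y, either way round
- hook4 (a point): where a hung handle bar's axis rests on hook 4: two blue 8 mm prongs at y = -30 and +30 mm, with room between for the fingers. Each slopes down from the rack's face (60 mm behind, +x) to its lowest point (axis 11 mm below this point), then up to a tip 30 mm in front (-x; axis 19 mm above). Lower the bar from above, basket's y along this y, either way round
- rack: drying rack, fixed: white upright box 60 mm deep (x), 560 mm wide (y), 250 mm high, on a foot plate 6 mm thick, 460 mm wide, reaching 135 mm in front of its centre. Its front, with four blue hooks 130 mm apart (hook 1 at the +y end, rest points 221 mm above the table), faces its -x. Origin on the table under its centre
- damper (a joint): slide position of the red damper knob in m: 0 home, 0.035 out; both ends are stops. It snaps over a sprung detent at mid-travel (0.0175): up to about 7 N to get past, then it springs on to the far end and is held there; let go before the middle, it springs back
- damper_knob (a point): middle of the red damper knob's grip, on the front of the grey control box (120 x 150 x 80 mm high), 50 mm above the table: a level cylinder 28 mm across, 26 mm long, with a 38 mm flange at its outer end (13 to 19 mm out), on a thin rod. x points into the box: pull along -x, push along +x. 43 mm from the box's face at home. Grip from above, fingers closing along y
- timer (a joint): angle of the orange timer dial in rad, growing clockwise seen from above: 0 off (white dot), 1.2 running (green dot); both ends are stops. It snaps over a sprung detent half way, at 0.6: up to about 0.15 N m to get past, then it springs on to 1.2 and is held there; let go before the middle, it springs back to 0
- timer_grip (a point): on the axis of the timer dial on top of the control box, 108 mm above the table: the orange grip bar is 46 mm long (this frame's x), 14 mm thick (y) and reaches from 18 mm below to 12 mm above this point. A white stripe on its -x end points to the dots. The frame turns with the dial. The box's top lies 28 mm below this point
- basket1: wire basket with circuit boards in it (may be absent): 70 mm along x, 100 mm along y, 50 mm high, open on top, about 160 g, with a rigid stirrup handle above. Origin: centre of its underside
- basket2: wire basket with circuit boards in it (may be absent): 70 mm along x, 100 mm along y, 50 mm high, open on top, about 160 g, with a rigid stirrup handle above. Origin: centre of its underside
- basket3: wire basket with circuit boards in it (may be absent): 70 mm along x, 100 mm along y, 50 mm high, open on top, about 160 g, with a rigid stirrup handle above. Origin: centre of its underside
- basket4: wire basket with circuit boards in it (may be absent): 70 mm along x, 100 mm along y, 50 mm high, open on top, about 160 g, with a rigid stirrup handle above. Origin: centre of its underside
- phone: black phone, 75 x 150 x 9 mm, lying flat; leave alone
- glass: drinking glass, 80 mm across, 120 mm tall; leave alone
- stone1: dark polished stone, 40 mm across, 15 mm high; leave alone
- stone2: dark polished stone, 40 mm across, 15 mm high; leave alone
- stone3: dark polished stone, 40 mm across, 15 mm high; leave alone
- pen: purple pen, 110 mm long, 8 mm thick; leave alone
- adapter: black power adapter, 50 x 80 x 30 mm; leave alone
Not all that is in view belongs to the job. Leave any pink or turquoise look-alike of the basket2 alone.

How it is judged:
By the outcome, as a careful person would: the job done as asked, in the order asked, and still so for the second after the job is handed in, with the robot touching nothing.
Of basket1, basket2, basket3, basket4 only 3 to 4 are there at a start; the rules pass over those that are not, and their reading is None.
At some moment in a run one of basket1, basket2, basket3, basket4 may be knocked a few centimetres aside while the robot is not near it.
It also fails if it takes over 208 s, if anything falls off the work surface, if the arm or the gripper's body presses on something with over 40 N, if the wrist force passes 120 N, or if a joint passes its speed limit or range.

## Working session

There is one attempt and no reset: what is moved stays moved. The work goes in short steps, Python scripts to look and compute and a shell command to move; the robot and the scene stay as the last step left them, time stands still between calls to the robot, and variables do not carry over. Pictures are saved under pics/ and viewed, at most 14 in all, crops included, and the job is handed in when it is done.

```bash
mkdir -p pics
cat > h.py <<'E'
import numpy as np, cv2, json
from scipy.spatial.transform import Rotation as R
from rig import arm, imaging, finder
def cam(n):
    m=imaging.camera_model(n); p,d=imaging.camera(n); return m,p,d
def K(m,h=420):
    f=h/2/np.tan(np.radians(m["vertical_fov"])/2)
    return np.array([[f,0,m["cx"]],[0,f,m["cy"]],[0,0,1.]])
def world(m,uv,depth):
    u=cv2.undistortPoints(np.array([[uv]],float),K(m),np.array(m["D"],float)).ravel()
    c=np.array([u[0]*depth,-u[1]*depth,-depth,1.])
    return (np.linalg.inv(np.array(m["world_to_cam"]))@c)[:3]
def onz(m,uv,z):
    a=world(m,uv,100.);b=world(m,uv,1000.);t=(z-a[2])/(b[2]-a[2]);return a+t*(b-a)
def proj(m,P):
    c=np.array(m["world_to_cam"])@np.append(P,1.); q=np.array([[c[0],-c[1],-c[2]]])
    return cv2.projectPoints(q,np.zeros(3),np.zeros(3),K(m),np.array(m["D"],float))[0].ravel()
def cloud(m,d):
    v,u=np.mgrid[0:420,0:560]; pts=np.stack([u.ravel(),v.ravel()],1).astype(float)[:,None]
    n=cv2.undistortPoints(pts,K(m),np.array(m["D"],float))[:,0].reshape(420,560,2)
    c=np.stack([n[...,0]*d,-n[...,1]*d,-d,np.ones_like(d)],-1)
    return (c@np.linalg.inv(np.array(m["world_to_cam"])).T)[...,:3]
def save(n,p): cv2.imwrite("pics/"+n,p[...,::-1])
def pose():
    s=arm.get_state(); r=R.from_quat(s["tcp_rot"]).as_matrix()
    return np.array(s["position"]),r,s
def show():
    p,r,s=pose(); print("t",s["time_s"],"tcp",p.round(1),"x",r[:,0].round(3),"y",r[:,1].round(3),"z",r[:,2].round(3),"F",np.round(s["ft_force"],1),"gap",round(s["finger_gap"],1),s["finger_force"])
def to(P):
    p,r,s=pose(); return (r.T@(np.array(P)-p)).round(1)
E
python3 - <<'E'
from h import *
show(); print(arm.grip_point_offset)
for n in("scene","side"):
    m,p,d=cam(n); save(n+"0.png",p); print(n,np.linalg.inv(m["world_to_cam"])[:3].round(2).tolist())
    for t,z in[("basket1_handle",110),("hook1",221),("damper_knob",50),("timer_grip",108),("rack",0)]:
        for r in finder.landmark_of(t,n):
            u=r["xy"]; c=[int(round(x)) for x in u]
            dd=d[min(max(c[1],0),419),min(max(c[0],0),559)]
            print(n,t,np.round(u),round(r["confidence"],2),"onz",onz(m,u,z).round(),"dep",world(m,u,dd).round())
E
```

```text
t 0.0 tcp [624.6  -0.  230.5] x [-0.  1. -0.] y [ 1.     0.    -0.001] z [-0.001 -0.    -1.   ] F [0.5 0.4 0. ] gap 85.5 0.0
18.700000000000003
scene [[0.08, -0.54, 0.84, 1352.53], [1.0, 0.06, -0.06, 20.77], [-0.02, 0.84, 0.55, 753.52]]
scene basket1_handle [374. 226.] 0.73 onz [464. 328. 110.] dep [322. 377.   7.]
scene basket1_handle [267. 230.] 0.7 onz [452.  53. 110.] dep [460.  52. 116.]
scene hook1 [375. 226.] 0.86 onz [618. 276. 221.] dep [326. 377.   9.]
scene hook1 [310. 228.] 0.85 onz [611. 137. 221.] dep [303. 185.   0.]
scene hook1 [255. 239.] 0.83 onz [636.  19. 221.] dep [339.  19.   0.]
scene hook1 [185. 244.] 0.75 onz [ 637. -123.  221.] dep [ 359. -178.   14.]
scene damper_knob [138. 250.] 0.41 onz [ 423. -295.   50.] dep [ 439. -289.   62.]
scene timer_grip [106. 260.] 0.63 onz [ 530. -339.  108.] dep [ 538. -336.  114.]
scene rack [287. 334.] 0.67 onz [703.  77.   0.] dep [740.  74.  42.]
scene rack [135. 252.] 0.39 onz [ 367. -324.    0.] dep [ 437. -300.   54.]
side [[0.85, 0.36, -0.39, 16.08], [-0.53, 0.56, -0.63, -640.2], [-0.01, 0.74, 0.67, 941.78]]
side basket1_handle [288. 239.] 0.97 onz [462.  36. 110.] dep [459.  31. 116.]
side hook1 [381. 219.] 0.85 onz [ 628. -119.  221.] dep [679. -76. 161.]
side hook1 [344. 191.] 0.8 onz [620.  15. 221.] dep [679.  78. 151.]
side hook1 [288. 146.] 0.76 onz [612. 265. 221.] dep [797. 547.  -3.]
side hook1 [315. 164.] 0.67 onz [626. 150. 221.] dep [676. 215. 162.]
side hook1 [228. 252.] 0.66 onz [269. -17. 221.] dep [343. 167.   9.]
side damper_knob [354. 355.] 0.84 onz [ 421. -300.   50.] dep [ 417. -304.   59.]
side damper_knob [288. 147.] 0.23 onz [749. 479.  50.] dep [786. 535.   5.]
side timer_grip [409. 329.] 0.87 onz [ 539. -339.  108.] dep [ 532. -343.  119.]
side rack [345. 224.] 0.93 onz [709.  85.  -0.] dep [678.  53.  42.]
```

View pics/scene0.png

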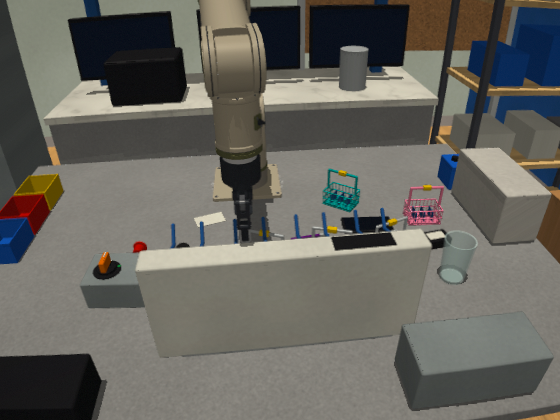

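View pics/side0.png

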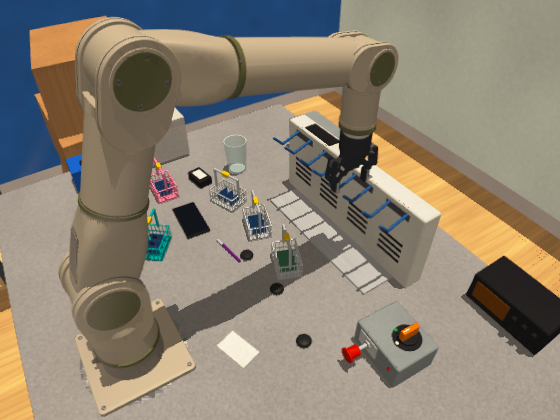

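Three grey baskets show in the side view: (288,255), (256,215) and (227,190). The pink one is at (163,182) and the turquoise one at (155,235). The control box is at (395,345), with the knob at (352,352) and the dial at (408,333). Next I'll measure by colour in the depth cloud.

Run:
```python
from h import *
for n in("side","scene"):
    m,p,d=cam(n); C=cloud(m,d); hsv=cv2.cvtColor(p,cv2.COLOR_RGB2HSV); H,S,V=[hsv[...,i] for i in range(3)]
    ok=(d>0)&(C[...,0]>200)&(C[...,0]<900)&(abs(C[...,1])<500)
    def blobs(name,mask,mn=6):
        k,l,st,ce=cv2.connectedComponentsWithStats((mask&ok).astype(np.uint8),connectivity=8)
        for i in range(1,k):
            if st[i,4]>=mn:
                q=C[l==i]; print(n,name,ce[i].round(),st[i,4],"med",np.median(q,0).round(1),"min",q.min(0).round(),"max",q.max(0).round())
    blobs("yellow",(H>20)&(H<34)&(S>150)&(V>90)&(C[...,2]>80))
    blobs("red",((H<5)|(H>174))&(S>150)&(V>70)&(C[...,2]>25),15)
    blobs("orange",(H>7)&(H<20)&(S>180)&(V>120)&(C[...,2]>90),10)
    b=ok&(H>100)&(H<120)&(S>120)&(C[...,2]>185)
    blobs("blue",b,20)
    if n=="side":
        f=ok&(S<40)&(C[...,2]>60)&(C[...,2]<235)&(C[...,0]>600)&(C[...,1]<330)&(C[...,1]>-230)&(V>100)
        q=C[f]; 
        A=np.c_[q[:,1],q[:,2],np.ones(len(q))]; w=np.ones(len(q),bool)
        for _ in range(8):
            co=np.linalg.lstsq(A[w],q[w,0],rcond=None)[0]; r=q[:,0]-A@co; w=abs(r-np.median(r[w]))<max(6,1.5*np.std(r[w])) 
        print("face x=a y+b z+c",co,w.sum(),len(q),"y range",np.percentile(q[w,1],[0.5,99.5]))
        g=ok&(C[...,2]>75)&(C[...,2]<86)&(C[...,0]<650)&(C[...,1]<-230)
        q=C[g][:,:2].astype(np.float32); print("box top",cv2.minAreaRect(q),len(q))
    else:
        g=ok&(C[...,2]>240)&(C[...,2]<260)&(C[...,0]>640)&(S<60); q=C[g][:,:2].astype(np.float32); print("rack top",cv2.minAreaRect(q),len(q))
```

```text
side yellow [225. 174.] 35 med [448.7 375.6 115. ] min [442. 364. 106.] max [458. 393. 120.]
side yellow [255. 200.] 34 med [465.8 213.8 116.1] min [457. 201. 109.] max [474. 235. 121.]
side yellow [286. 237.] 40 med [461.8  41.5 115.9] min [453.  30. 107.] max [471.  55. 119.]
side red [351. 353.] 230 med [ 414.8 -296.2   60.6] min [ 404. -310.   35.] max [ 443. -276.   71.]
side orange [409. 331.] 179 med [ 531.5 -347.7  117.6] min [ 511. -352.   97.] max [ 555. -336.  123.]
side blue [286. 138.] 63 med [629.7 297.3 226.4] min [581. 292. 212.] max [671. 302. 244.]
side blue [299. 147.] 65 med [632.9 238.2 225.9] min [583. 233. 211.] max [673. 253. 243.]
side blue [312. 159.] 78 med [628.2 167.7 224.6] min [582. 162. 212.] max [676. 180. 243.]
side blue [318. 172.] 35 med [603.  106.8 225.5] min [584. 103. 214.] max [632. 112. 245.]
side blue [348. 180.] 46 med [654.5  38.9 226.7] min [624.  34. 216.] max [679.  52. 238.]
side blue [358. 194.] 79 med [642.3 -21.7 226.1] min [587. -28. 200.] max [681.   7. 245.]
side blue [376. 210.] 89 med [639.4 -91.7 226.8] min [589. -97. 212.] ma
[... 1086 characters left out ...]
09.] max [640. 242. 244.]
scene blue [324. 224.] 61 med [604.9 168.1 224.9] min [588. 166. 213.] max [645. 171. 245.]
scene blue [297. 227.] 66 med [607.6 108.9 223.6] min [589. 106. 210.] max [643. 112. 242.]
scene blue [264. 229.] 69 med [607.9  38.9 225.6] min [590.  36. 211.] max [646.  42. 244.]
scene blue [235. 230.] 64 med [608.4 -20.7 227.8] min [590. -24. 212.] max [644. -18. 242.]
scene blue [201. 234.] 73 med [611.2 -90.5 225.2] min [595. -94. 213.] max [648. -87. 244.]
scene blue [173. 236.] 71 med [ 612.8 -149.9  225.4] min [ 593. -153.  213.] max [ 648. -147.  243.]
rack top ((706.1895751953125, 76.46934509277344), (71.6715316772461, 558.3557739257812), 1.4881596565246582) 6511
```

```bash
python3 -m creep '[[[-100,-60,0],[0,0,-0.4],85],[[-200,-120,0],[0,0,-0.8],85],[[-292,-202,0],[0,0,-1.518],85],[[-292,-202,0],[0,0,-1.518],85],[[-292,-202,0],[0,0,-1.518],85],[[-292,-202,0],[0,0,-1.518],85],[[-292,-202,0],[0,0,-1.518],85],[[-292,-202,0],[0,0,-1.518],85],[[-292,-202,0],[0,0,-1.518],85],[[-292,-202,0],[0,0,-1.518],85],[[-292,-202,0],[0,0,-1.518],85],[[-292,-202,0],[0,0,-1.518],85]]' 40 | tail -c 600
python3 - <<'E'
from h import *
show(); m,p,d=cam("wrist"); save("w1.png",p)
for t,z in(("damper_knob",50),("timer_grip",108)):
    for r in finder.landmark_of(t,"wrist"): print(t,r["xy"],round(r["confidence"],2),onz(m,r["xy"],z).round(1))
C=cloud(m,d); hsv=cv2.cvtColor(p,cv2.COLOR_RGB2HSV); H,S,V=[hsv[...,i] for i in range(3)]
for nm,g in(("red",((H<5)|(H>174))&(S>150)&(C[...,2]>25)&(d>0)),("org",(H>7)&(H<20)&(S>180)&(V>100)&(C[...,2]>114)&(d>0))):
    q=C[g]; 
    if len(q)>10: print(nm,len(q),q.min(0).round(),q.max(0).round(),cv2.minAreaRect(q[:,:2].astype(np.float32)))
E
```

```text
time_s: 2.2
position: [423.1, -292.0, 231.3]
tcp_rot: [0.027, 1.0, -0.0, 0.0]
ft_force: [0.2, -0.1, -0.0]
finger_gap: 85.0
finger_force: 0.0
t 2.2 tcp [ 423.1 -292.   231.3] x [-0.999  0.054 -0.   ] y [ 0.054  0.999 -0.   ] z [ 0. -0. -1.] F [ 0.2 -0.1 -0. ] gap 85.0 0.0
damper_knob [225.8, 330.6] 0.63 [ 573.2 -355.    50. ]
timer_grip [223.5, 331.2] 0.82 [ 534.9 -345.3  108. ]
red 1216 [ 405. -374.   39.] [ 464. -276.   71.] ((430.8123474121094, -326.15380859375), (37.83858871459961, 110.1322021484375), 17.511226654052734)
org 87 [ 513. -349.  114.] [ 553. -337.  121.] ((531.9437866210938, -339.333740234375), (40.958499908447266, 10.674610137939453), 11.871020317077637)
```

View pics/w1.png

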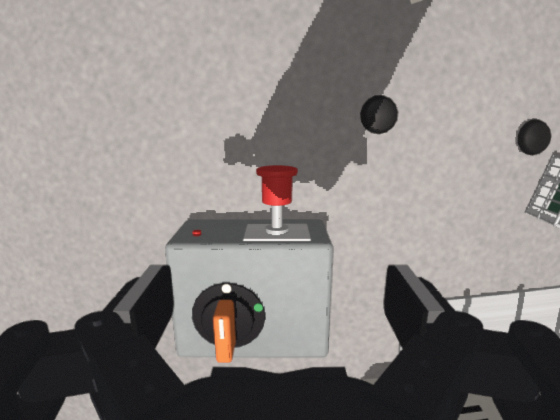

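Wrist view: the knob is at (277,187), with its flange across columns 257–298. The dial is at (226,325), with its stripe towards the white dot at (226,289). The green dot is at (258,308).

Run:
```python
from h import *
m=imaging.camera_model("wrist")
print(onz(m,(257,171),50),onz(m,(298,171),50),onz(m,(277,187),58),onz(m,(277,203),60),onz(m,(226,289),82),onz(m,(258,308),82))
```

```text
[ 408.58337245 -310.76333696   50.        ] [ 410.56710432 -273.72691766   50.        ] [ 422.63137667 -293.38990532   58.        ] [ 436.83308219 -294.15584281   60.        ] [ 508.36944501 -343.90561206   82.        ] [ 529.13713171 -316.51858585   82.        ]
```

```bash
python3 -m creep '[[[0,-1,60],[0,0,0],85],[[0,-1,120],[0,0,0],85],[[0,-1,170],[0,0,0],85],[[0,-1,201],[0,0,0],85],[[0,-1,201],[0,0,0],85],[[0,-1,201],[0,0,0],20],[[0,-1,201],[0,0,0],20],[[0,-1,201],[0,0,0],20],[[0,-1,201],[0,0,0],20],[[0,-1,201],[0,0,0],20],[[0,-1,201],[0,0,0],20],[[0,-1,201],[0,0,0],20]]' 40
python3 - <<'E'
from h import *
show()
E
```

```text
time_s: 3.85
position: [423.5, -293.7, 31.5]
tcp_rot: [0.026, 1.0, -0.001, 0.001]
ft_force: [-1.9, 0.2, 6.2]
finger_gap: 26.8
finger_force: 38.9
t 3.85 tcp [ 423.5 -293.7   31.5] x [-0.999  0.053 -0.002] y [ 0.053  0.999 -0.001] z [ 0.002 -0.001 -1.   ] F [-1.9  0.2  6.2] gap 26.8 38.88668775558472
```

```bash
python3 -m creep '[[[8,0,0],[0,0,0],20],[[16,0,0],[0,0,0],20],[[24,0,0],[0,0,0],20],[[31,0,0],[0,0,0],20],[[36,0,0],[0,0,0],20],[[36,0,0],[0,0,0],20],[[36,0,0],[0,0,0],20]]' 40
```

```text
time_s: 4.72
position: [388.5, -292.0, 31.5]
tcp_rot: [0.026, 1.0, -0.001, 0.002]
ft_force: [3.7, -2.3, 3.1]
finger_gap: 26.8
finger_force: 41.0
```

```bash
python3 -m creep '[[[0,0,0],[0,0,0],85],[[0,0,0],[0,0,0],85],[[0,0,0],[0,0,0],85],[[0,0,0],[0,0,0],85],[[0,0,0],[0,0,0],85],[[0,0,-60],[0,0,0],85],[[0,0,-120],[0,0,0],85],[[0,0,-180],[0,0,0],85],[[0,0,-200],[0,0,0],85],[[0,0,-200],[0,0,0],85]]'
python3 - <<'E'
from h import *
show(); m,p,d=cam("wrist"); save("w2.png",p)
hsv=cv2.cvtColor(p,cv2.COLOR_RGB2HSV); H,S,V=[hsv[...,i] for i in range(3)]
g=((H<5)|(H>174))&(S>150)&(V>50); k,l,st,ce=cv2.connectedComponentsWithStats(g.astype(np.uint8))
for i in range(1,k):
    if st[i,4]>50: print(st[i],onz(m,(st[i,0]+st[i,2]/2,st[i,1]),50))
for n in("wrist","side"):
    if n=="side": m,p,d=cam(n)
    for r in finder.landmark_of("damper_knob",n): print(n,r["xy"],round(r["confidence"],2),onz(m,r["xy"],50).round(1))
E
```

```text
time_s: 5.98
position: [387.7, -291.5, 231.7]
tcp_rot: [0.026, 1.0, -0.001, 0.001]
ft_force: [0.4, 0.1, -0.3]
finger_gap: 85.2
finger_force: 0.0
t 5.975 tcp [ 387.7 -291.5  231.7] x [-0.999  0.053 -0.003] y [ 0.053  0.999 -0.001] z [ 0.003 -0.002 -1.   ] F [ 0.4  0.1 -0.3] gap 85.2 0.0
[ 259  166   40   39 1182] [ 370.25226769 -290.49961819   50.        ]
wrist [277.5, 186.6] 0.56 [ 389.1 -292.9   50. ]
wrist [529.7, 169.8] 0.41 [384.3 -51.8  50. ]
side [340.6, 362.2] 0.59 [ 386.3 -298.2   50. ]
```

```bash
python3 -m creep '[[[-10,60,-50],[0,0,0.2],85],[[-51,394,-100],[0,0,1.5],85],[[-51,394,-100],[0,0,1.518],85],[[-51,394,-100],[0,0,1.518],85],[[-51,394,-100],[0,0,1.518],85],[[-51,394,-100],[0,0,1.518],85],[[-51,394,-100],[0,0,1.518],85],[[-51,394,-100],[0,0,1.518],85],[[-51,394,-100],[0,0,1.518],85],[[-51,394,-100],[0,0,1.518],85],[[-51,394,-100],[0,0,1.518],85],[[-51,394,-100],[0,0,1.518],85]]'
python3 - <<'E'
from h import *
show(); m,p,d=cam("wrist"); save("w3.png",p)
C=cloud(m,d);hsv=cv2.cvtColor(p,cv2.COLOR_RGB2HSV); H,S,V=[hsv[...,i] for i in range(3)]
bar=(d>0)&(C[...,2]>104)&(C[...,2]<121)
k,l,st,ce=cv2.connectedComponentsWithStats(((H>20)&(H<34)&(S>130)&(V>90)).astype(np.uint8))
for i in range(1,k):
    if st[i,4]<30: continue
    c=onz(m,ce[i],115); q=C[bar&(np.hypot(C[...,0]-c[0],C[...,1]-c[1])<60)][:,:2]
    r=cv2.minAreaRect(q.astype(np.float32)) if len(q)>5 else None
    a=None
    if len(q)>5:
        vx,vy=cv2.fitLine(q.astype(np.float32),cv2.DIST_HUBER,0,.01,.01).ravel()[:2]; a=np.degrees(np.arctan2(-vx*np.sign(vy),abs(vy)))
    print(ce[i].round(),st[i,4],c.round(1),"yaw",a,r,np.median(p[bar&(np.hypot(C[...,0]-c[0],C[...,1]-c[1])<60)],0))
E
```

```text
time_s: 7.68
position: [458.7, 99.2, 330.1]
tcp_rot: [0.707, 0.708, -0.0, -0.0]
ft_force: [0.3, -1.0, -0.2]
finger_gap: 85.1
finger_force: 0.0
t 7.675 tcp [458.7  99.2 330.1] x [-0.002  1.    -0.   ] y [ 1.     0.002 -0.   ] z [-0. -0. -1.] F [ 0.3 -1.  -0.2] gap 85.1 0.0
[287.  57.] 274 [467.3 215.6 115. ] yaw -17.612608 ((468.19921875, 215.06085205078125), (103.9257583618164, 14.151565551757812), 72.42725372314453) [215. 205. 169.]
[282. 232.] 269 [463.1  42.6 115. ] yaw -21.952435 ((463.7895202636719, 42.450950622558594), (103.64774322509766, 14.218199729919434), 67.71699523925781) [211. 202. 163.]
```

View pics/w3.png

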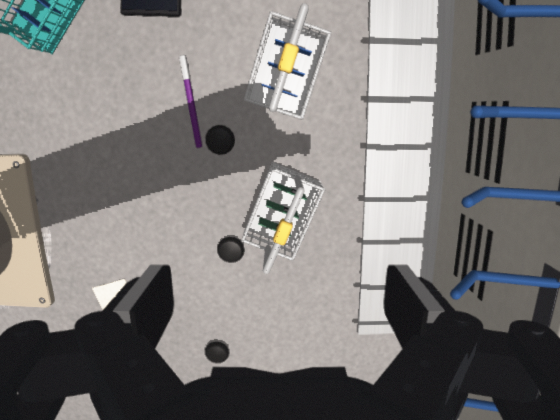

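Wrist view: basket grips at (287,57) and (282,232), and three hook pairs on the right. A stone sits close to the near basket at (230,249). I'll pick the near basket first, which has a yaw of -22°.

```bash
python3 -m creep '[[[-57,5,60],[0,0,0.19],85],[[-57,5,120],[0,0,0.385],85],[[-57,5,170],[0,0,0.385],85],[[-57,5,200],[0,0,0.385],85],[[-57,5,225],[0,0,0.385],85],[[-57,5,237],[0,0,0.385],85],[[-57,5,237],[0,0,0.385],85],[[-57,5,237],[0,0,0.385],5],[[-57,5,237],[0,0,0.385],5],[[-57,5,237],[0,0,0.385],5],[[-57,5,237],[0,0,0.385],5],[[-57,5,237],[0,0,0.385],5],[[-57,5,237],[0,0,0.385],5],[[-57,5,237],[0,0,0.385],5]]' 60
python3 - <<'E'
from h import *
show()
E
```

```text
time_s: 9.48
position: [463.8, 42.8, 93.7]
tcp_rot: [0.829, 0.559, 0.0, 0.0]
ft_force: [-3.0, 0.3, 5.6]
finger_gap: 13.0
finger_force: 59.0
t 9.475 tcp [463.8  42.8  93.7] x [0.375 0.927 0.   ] y [ 0.927 -0.375  0.   ] z [ 0. -0. -1.] F [-3.   0.3  5.6] gap 13.0 58.97463798522949
```

```bash
python3 -m creep '[[[0,0,-30],[0,0,0],5],[[0,0,-80],[0,0,0],5],[[0,0,-130],[0,0,0],5],[[-4,40,-145],[0,0,-0.2],5],[[-7,73,-145],[0,0,-0.408],5],[[-7,73,-145],[0,0,-0.408],5],[[-7,73,-145],[0,0,-0.408],5],[[-7,73,-145],[0,0,-0.408],5],[[-7,73,-145],[0,0,-0.408],5]]' 60
python3 - <<'E'
from h import *
show(); print(to((619.2,9,239)))
E
```

```text
time_s: 10.6
position: [528.4, 9.1, 238.5]
tcp_rot: [0.699, 0.715, 0.0, 0.0]
ft_force: [0.3, 0.1, -2.3]
finger_gap: 12.5
finger_force: 59.1
t 10.6 tcp [528.4   9.1 238.5] x [-0.023  1.    -0.   ] y [1.    0.023 0.   ] z [ 0. -0. -1.] F [ 0.3  0.1 -2.3] gap 12.5 59.12851274013519
[-2.2 90.8 -0.5]
```

```bash
python3 -m creep '[[[-1,20,0],[0,0,0],5],[[-2,45,0],[0,0,0],5],[[-2,70,0],[0,0,0],5],[[-2,91,0],[0,0,0],5],[[-2,91,0],[0,0,0],5],[[-2,91,0],[0,0,0],5],[[-2,91,10],[0,0,0],5],[[-2,91,20],[0,0,0],5],[[-2,91,27],[0,0,0],5],[[-2,91,31],[0,0,0],5],[[-2,91,33],[0,0,0],5],[[-2,91,33],[0,0,0],5]]' 60
python3 - <<'E'
from h import *
show(); m,p,d=cam("side"); save("s2.png",cv2.resize(p[100:320,230:470],None,fx=2.5,fy=2.5))
E
```

```text
time_s: 12.1
position: [619.9, 8.9, 205.4]
tcp_rot: [0.699, 0.715, 0.0, 0.0]
ft_force: [-1.0, 0.0, -1.3]
finger_gap: 13.0
finger_force: 59.2
t 12.1 tcp [619.9   8.9 205.4] x [-0.023  1.     0.   ] y [1.    0.023 0.   ] z [ 0.  0. -1.] F [-1.   0.  -1.3] gap 13.0 59.16765868663788
```

View pics/s2.png

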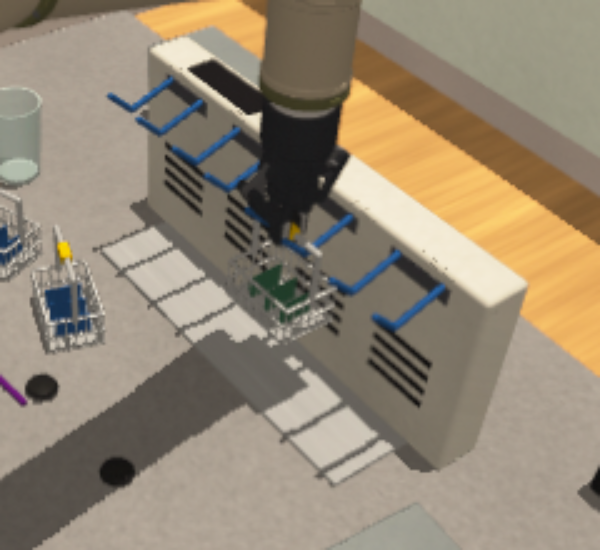

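Basket hangs over hook 3's prongs, with the bar on them. I'll ease it down and release.

```bash
python3 -m creep '[[[0,0,1.5],[0,0,0],5],[[0,0,1.5],[0,0,0],20],[[0,0,1.5],[0,0,0],42],[[0,0,1.5],[0,0,0],42],[[0,0,1.5],[0,0,0],42],[[0,0,-10],[0,0,0],42],[[0,0,-40],[0,0,0],42],[[0,0,-90],[0,0,0],42],[[60,-60,-125],[0,0,0],42],[[110,-110,-125],[0,0,0],85],[[110,-162,-125],[0,0,0],85],[[110,-162,-125],[0,0,0],85],[[110,-162,-125],[0,0,0],85]]' 60
cat >> h.py <<'E'
def grips(n="wrist"):
    m,p,d=cam(n); C=cloud(m,d);hsv=cv2.cvtColor(p,cv2.COLOR_RGB2HSV); H,S,V=[hsv[...,i] for i in range(3)]
    k,l,st,ce=cv2.connectedComponentsWithStats(((H>20)&(H<34)&(S>130)&(V>90)).astype(np.uint8))
    for i in range(1,k):
        if st[i,4]<30: continue
        z=np.median(C[l==i][:,2]); c=np.median(C[l==i],0); near=(d>0)&(abs(C[...,2]-z+3)<9)&(np.hypot(C[...,0]-c[0],C[...,1]-c[1])<60); q=C[near][:,:2]
        if len(q)<20: print(ce[i],z); continue
        vx,vy=cv2.fitLine(q.astype(np.float32),cv2.DIST_HUBER,0,.01,.01).ravel()[:2]
        print(ce[i].round(),st[i,4],"c",onz(m,ce[i],z-2).round(1),"topz",z.round(1),"yaw",np.degrees(np.arctan2(-vx*np.sign(vy),abs(vy))).round(1),"rect",np.round(cv2.minAreaRect(q.astype(np.float32))[0],1),"rgb",np.median(p[near],0))
    return m,p,d
E
python3 - <<'E'
from h import *
show(); m,p,d=grips(); save("w4.png",p)
grips("side")
E
```

```text
time_s: 13.78
position: [454.7, 115.7, 331.9]
tcp_rot: [0.698, 0.716, 0.001, 0.001]
ft_force: [0.1, -0.6, -0.2]
finger_gap: 85.2
finger_force: 0.0
t 13.775 tcp [454.7 115.7 331.9] x [-0.024  1.    -0.001] y [1.    0.024 0.003] z [ 0.003 -0.001 -1.   ] F [ 0.1 -0.6 -0.2] gap 85.2 0.0
[293.  76.] 201 c [466.9 214.9 114.8] topz 116.8 yaw -17.6 rect [468.3 215. ] rgb [220. 209. 174.]
[225. 174.] 37 c [450.3 377.6 113.3] topz 115.3 yaw 21.8 rect [449.5 378.2] rgb [165.5 145.5 104. ]
[345. 191.] 55 c [620.9  10.  222.8] topz 224.8 yaw 0.9 rect [639.    8.8] rgb [ 96.  95. 102.]
[255. 200.] 37 c [467.1 216.3 113.4] topz 115.4 yaw -17.6 rect [465.6 213.5] rgb [192.  173.   97.5]
[148. 220.] 40 c [171.6 303.3 113.8] topz 115.8 yaw -38.9 rect [171.1 302.9] rgb [ 79.  152.5 100. ]
```

View pics/w4.png

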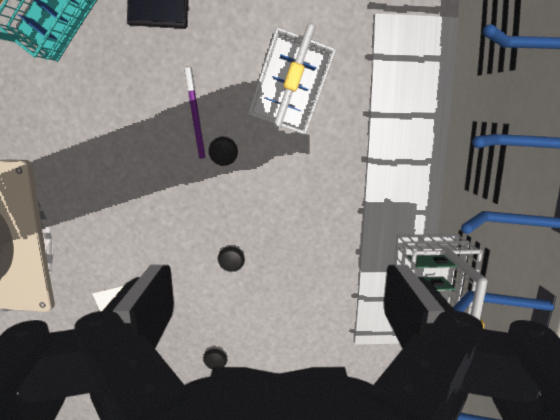

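Basket 1 hangs on hook 3 at the lower right, about (440,270). The second basket's grip is at (293,76).

```bash
python3 -m creep '[[[50,8,30],[0,0,0.16],85],[[99,15,80],[0,0,0.332],85],[[99,15,130],[0,0,0.332],85],[[99,15,180],[0,0,0.332],85],[[99,15,215],[0,0,0.332],85],[[99,15,238],[0,0,0.332],85],[[99,15,238],[0,0,0.332],85],[[99,15,238],[0,0,0.332],5],[[99,15,238],[0,0,0.332],5],[[99,15,238],[0,0,0.332],5],[[99,15,238],[0,0,0.332],5],[[99,15,238],[0,0,0.332],5],[[99,15,238],[0,0,0.332],5],[[99,15,238],[0,0,0.332],5]]' 60
python3 - <<'E'
from h import *
show(); p,r,s=pose(); print(to((526,138,p[2]+145)),to((616.5,138,p[2]+145)),to((616.5,138,p[2]+110)))
E
```

```text
time_s: 15.62
position: [468.0, 214.6, 92.8]
tcp_rot: [0.807, 0.59, 0.0, 0.0]
ft_force: [-2.9, -0.3, 5.7]
finger_gap: 12.8
finger_force: 59.1
t 15.625 tcp [468.  214.6  92.8] x [0.304 0.953 0.   ] y [ 0.953 -0.304  0.   ] z [ 0. -0. -1.] F [-2.9 -0.3  5.7] gap 12.8 59.14042532444
[ -55.3   78.6 -145. ] [ -27.8  164.8 -145. ] [ -27.8  164.8 -110. ]
```

```bash
python3 -m creep '[[[0,0,-30],[0,0,0],5],[[0,0,-80],[0,0,0],5],[[0,0,-130],[0,0,0],5],[[-25,40,-145],[0,0,-0.17],5],[[-55,79,-145],[0,0,-0.333],5],[[-55,79,-145],[0,0,-0.333],5],[[-55,79,-145],[0,0,-0.333],5],[[-55,79,-145],[0,0,-0.333],5],[[-55,79,-145],[0,0,-0.333],5]]' 60
python3 - <<'E'
from h import *
show(); print(to((616.7,138,238.5)))
E
```

```text
time_s: 16.75
position: [526.1, 138.9, 237.4]
tcp_rot: [0.698, 0.716, 0.0, 0.0]
ft_force: [0.5, 0.5, -2.1]
finger_gap: 13.1
finger_force: 59.0
t 16.75 tcp [526.1 138.9 237.4] x [-0.025  1.     0.   ] y [1.    0.025 0.   ] z [ 0.  0. -1.] F [ 0.5  0.5 -2.1] gap 13.1 59.04868304729462
[-3.1 90.5 -1.1]
```

```bash
python3 -m creep '[[[-1,20,-1],[0,0,0],5],[[-2,45,-1],[0,0,0],5],[[-3,70,-1],[0,0,0],5],[[-3,91,-1],[0,0,0],5],[[-3,91,-1],[0,0,0],5],[[-3,91,-1],[0,0,0],5],[[-3,91,10],[0,0,0],5],[[-3,91,20],[0,0,0],5],[[-3,91,27],[0,0,0],5],[[-3,91,31],[0,0,0],5],[[-3,91,33.5],[0,0,0],5],[[-3,91,33.5],[0,0,0],5]]' 60
python3 - <<'E'
from h import *
show(); grips("side")
E
```

```text
time_s: 18.25
position: [617.6, 137.2, 203.8]
tcp_rot: [0.699, 0.716, 0.0, 0.0]
ft_force: [-0.2, -1.3, -2.5]
finger_gap: 12.6
finger_force: 59.1
t 18.25 tcp [617.6 137.2 203.8] x [-0.024  1.     0.   ] y [1.    0.024 0.   ] z [ 0.  0. -1.] F [-0.2 -1.3 -2.5] gap 12.6 59.0611070394516
[225. 174.] 37 c [450.2 377.4 113.5] topz 115.5 yaw 21.5 rect [450.2 377.2] rgb [172. 151. 110.]
[345. 191.] 55 c [620.8   9.9 222.4] topz 224.4 yaw 0.9 rect [638.4   7.7] rgb [100.  98. 104.]
```

```bash
python3 -m creep '[[[0,0,1.5],[0,0,0],5],[[0,0,3],[0,0,0],5],[[0,0,3],[0,0,0],5],[[0,0,3],[0,0,0],5]]' 60
```

```text
time_s: 18.8
position: [618.5, 137.4, 201.8]
tcp_rot: [0.699, 0.715, 0.001, 0.001]
ft_force: [4.1, 0.8, 5.5]
finger_gap: 12.8
finger_force: 60.0
```

```bash
python3 -m creep '[[[0,0,0],[0,0,0],20],[[0,0,0],[0,0,0],42],[[0,0,0],[0,0,0],42],[[0,0,0],[0,0,0],42],[[0,0,-10],[0,0,0],42],[[0,0,-40],[0,0,0],42],[[0,0,-90],[0,0,0],42],[[40,-60,-130],[0,0,0],42],[[80,-110,-130],[0,0,0],85],[[137,-163,-130],[0,0,0],85],[[137,-163,-130],[0,0,0],85],[[137,-163,-130],[0,0,0],85],[[137,-163,-130],[0,0,0],85]]' 60
python3 - <<'E'
from h import *
show(); m,p,d=grips(); save("w5.png",p)
grips("side")
E
```

```text
time_s: 20.42
position: [451.9, 269.6, 331.3]
tcp_rot: [0.699, 0.715, 0.0, 0.0]
ft_force: [0.8, -0.2, 0.0]
finger_gap: 84.8
finger_force: 0.0
t 20.425 tcp [451.9 269.6 331.3] x [-0.023  1.    -0.   ] y [1.    0.023 0.001] z [ 0.001 -0.    -1.   ] F [ 0.8 -0.2  0. ] gap 84.8 0.0
[279.  67.] 138 c [450.8 377.  114.5] topz 116.5 yaw 21.3 rect [452.2 377. ] rgb [231. 223. 190.]
[ 12. 143.] 340 c [173.9 303.4 114.4] topz 116.4 yaw -37.0 rect [173.7 305.2] rgb [114. 179. 117.]
[315. 166.] 47 c [617.8 139.6 222.5] topz 224.5 yaw 0.7 rect [636.8 139.4] rgb [80. 94. 97.]
[225. 174.] 36 c [450.7 377.9 113. ] topz 115.0 yaw 21.5 rect [450.8 377.6] rgb [165.  145.  105.5]
[345. 191.] 56 c [621.4  10.6 221.9] topz 223.9 yaw 0.8 rect [639.    9.3] rgb [ 97.  95. 102.]
[148. 220.] 40 c [171.6 303.2 113.9] topz 115.9 yaw -38.3 rect [169.7 302.4] rgb [ 79.  154.  100.5]
```

View pics/w5.png

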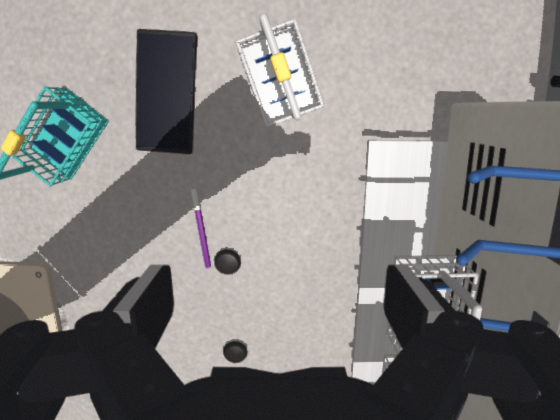

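Third basket's grip is at (279,67); basket 2 hangs on hook 2. I'll check the clearance to the glass and the pink basket before descending.

Run:
```python
from h import *
m=imaging.camera_model("side")
print("glass base",onz(m,(234,168),0),"top",onz(m,(235,141),120),"pink",onz(m,(157,165),115))
```

```text
glass base [552.35369045 529.79903965   0.        ] top [559.26465752 516.88806414 120.        ] pink [284.31853976 537.40756741 115.        ]
```

```bash
python3 -m creep '[[[50,2,30],[0,0,-0.18],85],[[107,2,80],[0,0,-0.351],85],[[107,2,130],[0,0,-0.351],85],[[107,2,160],[0,0,-0.351],85]]' 60
```

```text
time_s: 21.02
position: [450.1, 376.7, 167.1]
tcp_rot: [0.563, 0.827, -0.002, -0.001]
ft_force: [0.1, -0.0, 1.0]
finger_gap: 85.2
finger_force: 0.0
```

Clear. Descend and grip.

```bash
python3 -m creep '[[[0,0,30],[0,0,0],85],[[0,0,60],[0,0,0],85],[[0,0,78],[0,0,0],85],[[0,0,78],[0,0,0],85],[[0,0,78],[0,0,0],5],[[0,0,78],[0,0,0],5],[[0,0,78],[0,0,0],5],[[0,0,78],[0,0,0],5],[[0,0,78],[0,0,0],5],[[0,0,78],[0,0,0],5],[[0,0,78],[0,0,0],5]]' 60
python3 - <<'E'
from h import *
show(); p,r,s=pose(); print(to((523.5,268,p[2]+145)))
E
```

```text
time_s: 22.4
position: [451.2, 377.6, 93.3]
tcp_rot: [0.563, 0.827, 0.001, 0.0]
ft_force: [1.2, 0.9, 4.4]
finger_gap: 12.7
finger_force: 59.7
t 22.4 tcp [451.2 377.6  93.3] x [-0.366  0.931  0.   ] y [0.931 0.366 0.001] z [ 0.001  0.001 -1.   ] F [1.2 0.9 4.4] gap 12.7 59.665605425834656
[-128.4   27.3 -145. ]
```

```bash
python3 -m creep '[[[0,0,-30],[0,0,0],5],[[0,0,-80],[0,0,0],5],[[0,0,-130],[0,0,0],5],[[-40,10,-145],[0,0,0.15],5],[[-85,18,-145],[0,0,0.351],5],[[-128,27,-145],[0,0,0.351],5],[[-128,27,-145],[0,0,0.351],5],[[-128,27,-145],[0,0,0.351],5],[[-128,27,-145],[0,0,0.351],5]]' 60
python3 - <<'E'
from h import *
show(); print(to((614.5,268,238.5)))
E
```

```text
time_s: 23.52
position: [521.8, 269.3, 237.6]
tcp_rot: [0.698, 0.716, -0.0, -0.0]
ft_force: [0.0, 0.1, -1.4]
finger_gap: 12.9
finger_force: 58.8
t 23.525 tcp [521.8 269.3 237.6] x [-0.026  1.     0.   ] y [ 1.     0.026 -0.001] z [-0.001  0.    -1.   ] F [ 0.   0.1 -1.4] gap 12.9 58.78800809383392
[-3.7 92.7 -1. ]
```

```bash
python3 -m creep '[[[-1,20,-1],[0,0,0],5],[[-2,45,-1],[0,0,0],5],[[-3,70,-1],[0,0,0],5],[[-4,93,-1],[0,0,0],5],[[-4,93,-1],[0,0,0],5],[[-4,93,-1],[0,0,0],5],[[-4,93,10],[0,0,0],5],[[-4,93,20],[0,0,0],5],[[-4,93,27],[0,0,0],5],[[-4,93,31],[0,0,0],5],[[-4,93,34.5],[0,0,0],5],[[-4,93,34.5],[0,0,0],5],[[-4,93,34.5],[0,0,0],5]]' 60
python3 - <<'E'
from h import *
show(); grips("side")
E
```

```text
time_s: 25.15
position: [616.0, 266.4, 203.6]
tcp_rot: [0.699, 0.716, 0.0, 0.0]
ft_force: [-0.1, 0.1, -2.0]
finger_gap: 12.7
finger_force: 58.8
t 25.15 tcp [616.  266.4 203.6] x [-0.024  1.     0.   ] y [1.    0.024 0.   ] z [ 0.  0. -1.] F [-0.1  0.1 -2. ] gap 12.7 58.81779491901398
[315. 166.] 46 c [616.9 138.8 223.3] topz 225.3 yaw -0.0 rect [634.2 138.5] rgb [ 81.  95. 101.]
[345. 191.] 55 c [620.8   9.9 222.5] topz 224.5 yaw 0.6 rect [637.7   8.5] rgb [ 99.  97. 103.]
```

```bash
python3 -m creep '[[[0,0,1.5],[0,0,0],5],[[0,0,2.5],[0,0,0],5],[[0,0,2.5],[0,0,0],5],[[0,0,2.5],[0,0,0],20],[[0,0,2.5],[0,0,0],42],[[0,0,2.5],[0,0,0],42],[[0,0,2.5],[0,0,0],42],[[0,0,-10],[0,0,0],42],[[0,0,-40],[0,0,0],42],[[0,0,-90],[0,0,0],42],[[-20,-50,-130],[0,0,0],42],[[-60,-95,-130],[0,0,0],42],[[-100,-140,-130],[0,0,0],85],[[-160,-160,-130],[0,0,0],85],[[-210,-180,-130],[0,0,0],85],[[-270,-180,-130],[0,0,0],85],[[-320,-180,-130],[0,0,0],85],[[-320,-180,-130],[0,0,0],85]]' 60
python3 - <<'E'
from h import *
show(); print(to((388.5,-291.5,231)))
m,p,d=grips(); save("w6.png",p); print("side")
m,p,d=grips("side"); save("s6.png",p); print("scene")
m,p,d=grips("scene"); save("c6.png",p)
for n in("wrist","side","scene"):
    print(n,[(np.round(r["xy"]).tolist(),round(r["confidence"],2)) for r in finder.look_for("basket1",n)])
E
```

```text
time_s: 27.45
position: [443.3, -61.6, 334.1]
tcp_rot: [0.701, 0.713, 0.0, 0.001]
ft_force: [0.4, 1.0, 0.7]
finger_gap: 85.2
finger_force: 0.0
t 27.45 tcp [443.3 -61.6 334.1] x [-0.018  1.    -0.001] y [1.    0.018 0.001] z [ 0.001 -0.001 -1.   ] F [0.4 1.  0.7] gap 85.2 0.0
[-228.8  -58.9  103.2]
[525. 116.] 856 c [619.8   8.1 223.5] topz 225.5 yaw 1.9 rect [624.4   8.7] rgb [142. 136. 125.]
side
[345. 191.] 56 c [620.6   9.7 222.9] topz 224.9 yaw 0.5 rect [638.4   9.4] rgb [ 97.  96. 104.]
[148. 220.] 40 c [171.7 303.8 113.3] topz 115.3 yaw -38.8 rect [170.8 302.1] rgb [ 77.5 153.5  99.5]
scene
[342. 173.] 37 c [174.3 303.7 111.9] topz 113.9 yaw -37.8 rect [174.3 302.8] rgb [ 54. 111.  81.]
[ 39. 185.] 519 c [   7.6 -726.4   46.7] topz 48.7 yaw 6.4 rect [  -1. -731.] rgb [121.  96.   0.]
[ 58. 188.] 51 c [   4.1 -664.1   27.7] topz 29.7 yaw -89.9 rect [  10.7 -671. ] rgb [90. 71.  0.]
[427. 187.] 39 c [292.3 534.6 112.8] topz 114.8 yaw -2.6 rect [291.  536.9] rgb [170.  102.5  91. ]
[371. 226.] 96 c [618.4 266.6 220.9] topz 222.9 yaw 1.0 rect [623.2 266.7] rgb [111. 102.  94.]
[311. 231.] 90 c [622.1 138.1 221.1] topz 223.1 yaw 1.9 rect [624.9 137.7] rgb [120. 103. 104.]
[249. 236.] 103 c [624.8   8.6 221.3] topz 223.3 yaw 0.7 rect [626.8   8.8] rgb [116. 102. 102.]
wrist [([473.0, 114.0], 0.93), ([475.0, 12.0], 0.76)]
side [([152.0, 242.0], 0.79), ([163.0, 187.0], 0.77), ([313.0, 192.0], 0.74), ([346.0, 215.0], 0.72), ([372.0, 224.0], 0.67), ([297.0, 181.0], 0.51), ([200.0, 177.0], 0.31)]
scene [([423.0, 212.0], 0.8), ([312.0, 229.0], 0.78), ([340.0, 196.0], 0.74), ([368.0, 228.0], 0.73), ([250.0, 237.0], 0.54)]
```

View pics/s6.png

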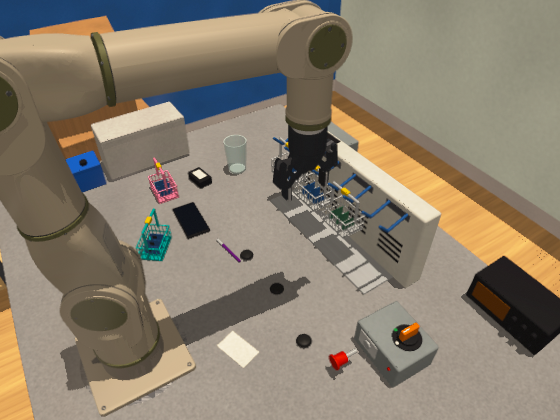

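View pics/c6.png

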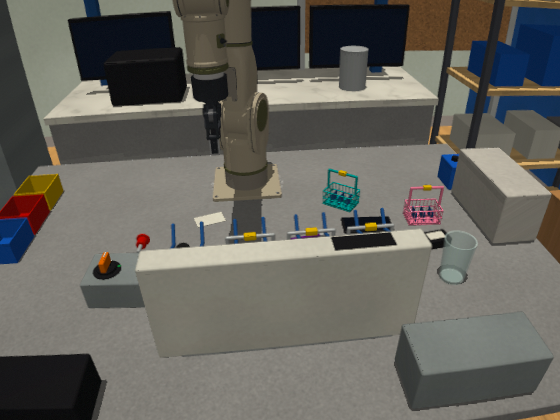

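Side and scene views: all three grey baskets hang (grips at (371,226), (311,231) and (249,236) in the scene view). There is no fourth, and the knob is out. Now to push it home.

```bash
python3 -m creep '[[[-50,-15,20],[0,0,-0.18],85],[[-110,-30,50],[0,0,-0.36],85],[[-170,-45,90],[0,0,-0.55],85],[[-229,-59,103],[0,0,-1.5],85],[[-229,-59,103],[0,0,-1.5],85],[[-229,-59,103],[0,0,-1.5],85],[[-229,-59,103],[0,0,-1.5],85],[[-229,-59,103],[0,0,-1.5],85],[[-229,-59,103],[0,0,-1.5],85],[[-229,-59,103],[0,0,-1.5],85]]' 40
python3 - <<'E'
from h import *
show(); print(to((388.3,-291.3,31)))
E
```

```text
time_s: 29.0
position: [390.6, -287.7, 230.4]
tcp_rot: [0.023, 1.0, 0.0, 0.0]
ft_force: [-0.4, -0.1, 0.6]
finger_gap: 84.9
finger_force: 0.0
t 29.0 tcp [ 390.6 -287.7  230.4] x [-0.999  0.046 -0.   ] y [0.046 0.999 0.   ] z [ 0.  0. -1.] F [-0.4 -0.1  0.6] gap 84.9 0.0
[  2.1  -3.8 199.4]
```

```bash
python3 -m creep '[[[2,-3.5,60],[0,0,-0.007],85],[[2,-3.5,120],[0,0,-0.007],85],[[2,-3.5,170],[0,0,-0.007],85],[[2,-3.5,199],[0,0,-0.007],85],[[2,-3.5,199],[0,0,-0.007],85],[[2,-3.5,199],[0,0,-0.007],20],[[2,-3.5,199],[0,0,-0.007],20],[[2,-3.5,199],[0,0,-0.007],20],[[2,-3.5,199],[0,0,-0.007],20],[[2,-3.5,199],[0,0,-0.007],20],[[2,-3.5,199],[0,0,-0.007],20]]' 50
```

```text
time_s: 30.38
position: [388.5, -292.0, 32.4]
tcp_rot: [0.02, 1.0, -0.0, 0.001]
ft_force: [-2.1, 1.8, 8.3]
finger_gap: 26.6
finger_force: 48.6
```

```bash
python3 -m creep '[[[-8,0,0],[0,0,0],20],[[-16,0,0],[0,0,0],20],[[-24,0,0],[0,0,0],20],[[-31,0,0],[0,0,0],20],[[-36,0,0],[0,0,0],20],[[-36,0,0],[0,0,0],20],[[-36,0,0],[0,0,0],20]]' 50
```

```text
time_s: 31.25
position: [423.5, -293.8, 32.3]
tcp_rot: [0.02, 1.0, -0.0, -0.0]
ft_force: [-5.4, 0.9, 13.7]
finger_gap: 26.2
finger_force: 50.4
```

```bash
python3 -m creep '[[[0,0,0],[0,0,0],85],[[0,0,0],[0,0,0],85],[[0,0,0],[0,0,0],85],[[0,0,0],[0,0,0],85],[[0,0,0],[0,0,0],85],[[0,0,-60],[0,0,0],85],[[0,0,-120],[0,0,0],85],[[0,0,-180],[0,0,0],85],[[-50,-8,-210],[0,0,0],85],[[-110,-18,-210],[0,0,0],85],[[-178,-28,-210],[0,0,0],85],[[-178,-28,-210],[0,0,0],85],[[-178,-28,-210],[0,0,0],85]]' 50
python3 - <<'E'
from h import *
show(); m,p,d=cam("wrist"); save("w7.png",p)
for t,z in(("damper_knob",50),("timer_grip",108)):
    for r in finder.landmark_of(t,"wrist"): print(t,r["xy"],round(r["confidence"],2),onz(m,r["xy"],z).round(1))
C=cloud(m,d); hsv=cv2.cvtColor(p,cv2.COLOR_RGB2HSV); H,S,V=[hsv[...,i] for i in range(3)]
g=(H>5)&(H<22)&(S>120)&(V>60)&(C[...,2]>116)&(d>0); q=C[g]
print(len(q),q.min(0),q.max(0),cv2.minAreaRect(q[:,:2].astype(np.float32)))
g=((H<5)|(H>174))&(S>150)&(V>50); k,l,st,ce=cv2.connectedComponentsWithStats(g.astype(np.uint8))
for i in range(1,k):
    if st[i,4]>50: print("red",st[i],onz(m,(st[i,0]+st[i,2]/2,st[i,1]),50))
E
```

```text
time_s: 32.88
position: [600.5, -328.1, 240.6]
tcp_rot: [0.02, 1.0, 0.0, -0.001]
ft_force: [-1.3, 0.8, 0.2]
finger_gap: 85.3
finger_force: 0.0
t 32.875 tcp [ 600.5 -328.1  240.6] x [-0.999  0.04   0.001] y [0.04  0.999 0.   ] z [-0.001  0.    -1.   ] F [-1.3  0.8  0.2] gap 85.3 0.0
timer_grip [252.0, 113.2] 0.81 [ 534.8 -345.4  108. ]
1077 [ 512.9216269  -352.38230787  116.0542275 ] [ 590.15852624 -337.30468205  313.66641501] ((551.5170288085938, -345.9451904296875), (13.825439453125, 76.97721099853516), 87.0945053100586)
```

View pics/w7.png

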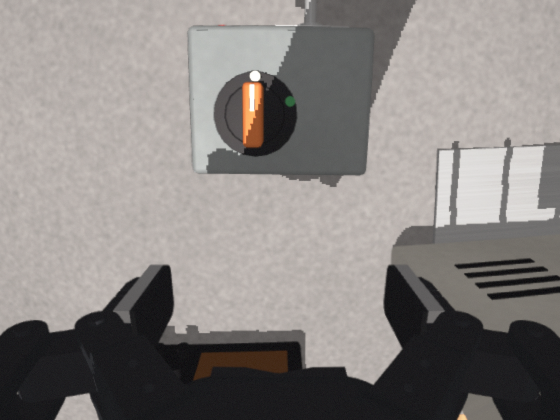

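Run:
```python
from h import *
m,p,d=cam("wrist"); C=cloud(m,d); hsv=cv2.cvtColor(p,cv2.COLOR_RGB2HSV); H,S,V=[hsv[...,i] for i in range(3)]
g=(H>5)&(H<22)&(S>120)&(V>60)&(C[...,2]>116)&(C[...,2]<126)&(d>0); q=C[g]
print(len(q),q.min(0),q.max(0),cv2.minAreaRect(q[:,:2].astype(np.float32)))
print(onz(m,(253,82),120),onz(m,(253,148),120))
m,p,d=cam("side"); C=cloud(m,d); r=C[250:370,470:560].reshape(-1,3); r=r[r[:,2]>40]; print("black box",r.min(0),r.max(0))
g=((cv2.cvtColor(p,cv2.COLOR_RGB2HSV)[...,1]>150)&(p[...,0]>120)&(p[...,1]<50)&(d>0)&(C[...,2]>40)&(C[...,0]<470)&(C[...,0]>300)); print("knob",C[g].min(0),C[g].max(0)); print(to((534.8,-345,96)), pose()[2]["joint_positions"])
```

```text
1052 [ 512.92368027 -352.53676862  116.27411794] [ 558.53603612 -337.24952356  122.17090104] ((535.773681640625, -345.1479187011719), (13.888042449951172, 45.37051010131836), 86.99813079833984)
[ 512.6473568  -343.35511044  120.        ] [ 558.86445327 -345.94109771  120.        ]
black box [  16.07581691 -640.1965603    40.01161129] [ 919.7564453  -309.21550666  941.78273441]
knob [ 404.66475208 -373.33797858   49.04180808] [ 463.67105303 -279.35689095   70.91173617]
[ 64.5 -18.9 146.4] [ 0.47788795  0.458269   -0.06369846  1.26545637  0.02879553  1.41730537
  1.94643244]
```

```bash
python3 -m creep '[[[40,-12,20],[0,0,0.012],85],[[64,-19,60],[0,0,0.012],85],[[64,-19,100],[0,0,0.012],85],[[64,-19,130],[0,0,0.012],60],[[64,-19,146],[0,0,0.012],60],[[64,-19,146],[0,0,0.012],60],[[64,-19,146],[0,0,0.012],5],[[64,-19,146],[0,0,0.012],5],[[64,-19,146],[0,0,0.012],5],[[64,-19,146],[0,0,0.012],5],[[64,-19,146],[0,0,0.012],5],[[64,-19,146],[0,0,0.012],5]]' 50
python3 - <<'E'
from h import *
show()
E
```

```text
time_s: 34.62
position: [536.5, -344.7, 96.5]
tcp_rot: [0.026, 1.0, -0.0, 0.001]
ft_force: [-2.4, 1.9, 5.7]
finger_gap: 12.7
finger_force: 49.3
t 34.625 tcp [ 536.5 -344.7   96.5] x [-0.999  0.052 -0.001] y [ 0.052  0.999 -0.   ] z [ 0.001 -0.001 -1.   ] F [-2.4  1.9  5.7] gap 12.7 49.278547167778015
```

```bash
python3 -m creep '[[[0,0,0],[0,0,0.15],5],[[0,0,0],[0,0,0.3],5],[[0,0,0],[0,0,0.45],5],[[0,0,0],[0,0,0.6],5],[[0,0,0],[0,0,0.75],5],[[0,0,0],[0,0,0.9],5],[[0,0,0],[0,0,1.05],5],[[0,0,0],[0,0,1.18],5],[[0,0,0],[0,0,1.21],5],[[0,0,0],[0,0,1.21],5],[[0,0,0],[0,0,1.21],5]]' 50
python3 - <<'E'
from h import *
show(); print(pose()[2]["ft_torque"])
E
```

```text
time_s: 36.0
position: [535.8, -345.5, 96.5]
tcp_rot: [0.59, 0.808, -0.0, 0.001]
ft_force: [-2.9, 0.6, 8.1]
finger_gap: 13.0
finger_force: 49.7
t 36.0 tcp [ 535.8 -345.5   96.5] x [-0.304  0.953 -0.001] y [ 0.953  0.304 -0.   ] z [ 0.    -0.001 -1.   ] F [-2.9  0.6  8.1] gap 13.0 49.7430020570755
[-0.30301432  1.01876448  0.42419652]
```

```bash
python3 -m creep '[[[0,0,0],[0,0,1.2],30],[[0,0,0],[0,0,0],60],[[0,0,0],[0,0,0],60],[[0,0,0],[0,0,0],60],[[0,0,-30],[0,0,0],60],[[0,0,-80],[0,0,0],60],[[0,0,-130],[0,0,0],60],[[0,0,-180],[0,0,0],60],[[-20,-60,-200],[0,0,0],60],[[-40,-100,-200],[0,0,0],60],[[-40,-100,-200],[0,0,0],60],[[-40,-100,-200],[0,0,0],60]]' 50
python3 - <<'E'
from h import *
show(); m,p,d=cam("side"); save("s8.png",cv2.resize(p[120:400,270:450],None,fx=2,fy=2)); m,p,d=grips("scene"); m,p,d=cam("wrist"); save("w8.png",p)
E
```

```text
time_s: 37.5
position: [453.3, -412.6, 295.2]
tcp_rot: [0.59, 0.807, 0.0, -0.0]
ft_force: [0.4, -0.6, -0.5]
finger_gap: 60.0
finger_force: 0.0
t 37.5 tcp [ 453.3 -412.6  295.2] x [-0.303  0.953  0.   ] y [0.953 0.303 0.001] z [ 0.     0.001 -1.   ] F [ 0.4 -0.6 -0.5] gap 60.0 0.0
[342. 173.] 37 c [173.3 303.9 111.4] topz 113.4 yaw -37.3 rect [173.3 302.9] rgb [ 54. 111.  82.]
[ 39. 185.] 496 c [   5.1 -729.    46.1] topz 48.1 yaw 5.0 rect [ -17.8 -739.5] rgb [120.  95.   0.]
[427. 187.] 39 c [291.4 535.  112.2] topz 114.2 yaw -1.9 rect [290.6 536.1] rgb [170. 102.  90.]
[371. 226.] 96 c [618.8 266.5 221.1] topz 223.1 yaw 0.9 rect [621.4 267.2] rgb [108. 101.  93.]
[311. 231.] 89 c [622.2 137.9 221.2] topz 223.2 yaw 1.5 rect [626.  137.8] rgb [118.5 102.  103.5]
[250. 236.] 97 c [625.3   9.  221.3] topz 223.3 yaw 0.9 rect [627.    9.2] rgb [119.5 104.5 105. ]
```

I mistyped the turn in the first row of that call, which pressed briefly against the stop during release. I'll check the dial.

View pics/w8.png

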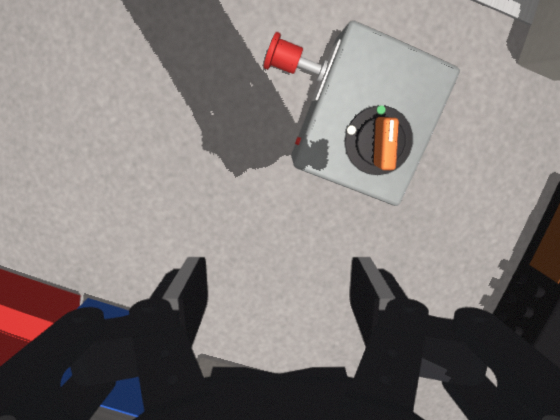

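View pics/s8.png

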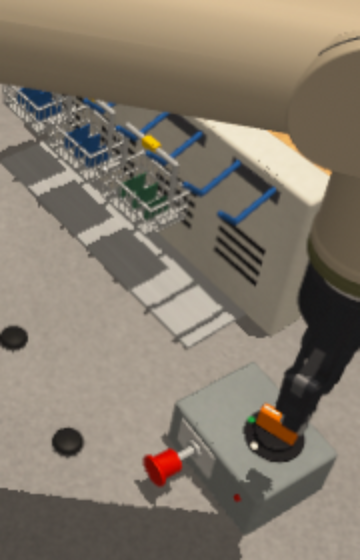

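The stripe at (391,125) points at the green dot (381,110), parallax aside. The knob is at (284,55) and the baskets hang. One numeric check of dial and knob before handing in.

Run:
```python
from h import *
m,p,d=cam("wrist"); C=cloud(m,d); hsv=cv2.cvtColor(p,cv2.COLOR_RGB2HSV); H,S,V=[hsv[...,i] for i in range(3)]
g=(H>5)&(H<22)&(S>120)&(V>60)&(C[...,2]>116)&(C[...,2]<126)&(d>0); q=C[g]
print(cv2.minAreaRect(q[:,:2].astype(np.float32)),"tip/green dir",onz(m,(392,118),120),onz(m,(389,169),120),onz(m,(381,110),82))
g=((H<5)|(H>174))&(S>150)&(V>50)&(C[...,0]<460)&(C[...,1]>-330)&(C[...,1]<-260)&(d>0)&(C[...,2]>30);q=C[g];print("knob",np.percentile(q,[1,99],axis=0))
```

```text
((535.5861206054688, -344.49005126953125), (14.422622680664062, 45.88772964477539), 18.67963409423828) tip/green dir [ 529.28232123 -323.26828127  120.        ] [ 543.37980564 -365.59834594  120.        ] [ 527.6817496  -316.63697766   82.        ]
knob [[ 406.92313517 -309.43109613   52.58104893]
 [ 437.24064045 -279.56544483   69.43683665]]
```

```bash
python3 -c "
from rig import arm; print(arm.hand_in())"
```

```text
the job is handed in; nothing more can be done
None
```

The job is handed in: I pulled the damper out, hung the three baskets present on hooks 1–3, pushed the damper home, then turned the timer to the green dot (1.19 of 1.2 rad measured); a mistyped row pressed the dial briefly against its stop as I let go, but the check afterwards showed it in place.

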